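Mount the tube carrier on the bench shaker's drive studs and lock it

TASK

Pick up the round blue tube carrier by its black handle, set it over the shaker's centre spindle, and turn it gently while it rests on the four studs until its holes match them, then lower it fully home on the drive plate, never forcing or dropping it. Then slide the red-tabbed catch fully inward over the carrier's rim, let go, and leave the other things on the bench where they are.

Things in the scene. Friction and masses are not known exactly. Their poses are not given: they have to be found in the camera images.
- carrier: Round blue tube carrier, 120 mm across, about 0.3 kg, loose, flat on the bench. Origin: centre of its underside, z up. Rim 10 mm thick, central square 12 mm thick. Through holes: centre bore 19 mm diameter; four of 11 mm at x = +-20, y = +-20 mm (28.3 mm radius, every 90 degrees: fits in four yaws). Capped microtubes fixed round it (34 to 48 mm radius) to 25 mm high, none within 35 degrees of +-y.
- handle (a point): Centre of the carrier's black bridge handle bar, 47 mm above the carrier's underside, axes as the carrier's. Bar 70 mm long in x, 14 mm wide in y, 14 mm high, on two posts at x = +-29 mm; 28 mm of free height under it. Grasp across y.
- shaker: White shaker housing, fixed, 220 x 170 x 50 mm, from x = -130 to +90 and y = +-85 mm of its origin, which lies on the bench right below the spindle; x, y along its sides, catch on the -x side. Contact between carrier and shaker must stay below 25 N.
- deck (a point): Centre of the top face of the aluminium drive plate (80 mm across), 62 mm above the bench; axes as the housing's, NOT the studs'. The plate's angle about z is unknown, any angle, new each time: find it by sight or feel. The gearbox holds it up to 0.6 N m. Seated, the carrier's origin lies at this point; resting on the stud tips it is 14 mm above. Moves down with the plate.
- spindle (a point): Tip of the steel centre spindle, 32 mm above the deck; 16 mm diameter, tapered over the last 7 mm to 6 mm. Round it on the plate stand four dark studs, 8 mm diameter, 14 mm high, chamfered 1.5 mm, 90 degrees apart on a 28.3 mm radius. Plate, spindle and studs float on a spring: they sink from about 5.5 N load (carrier's weight counts), 1.5 N more per mm, to a stop at 5 mm.
- lock (a joint): Sliding catch, m: 0 open (the start), 0.016 fully in. Slides along the housing's +x (towards the spindle), about 2 N friction, stays where left. Fully in, its steel tongue (18 mm wide, underside 75 mm above the bench) reaches 8 mm over the rim of a seated carrier, 3 mm above it; it strikes the rim of one that is not down.
- lock_tab (a point): Centre of the top of the catch's red tab, 111 mm above the bench, axes as the housing's. Tab: 14 mm in x, 22 mm in y, 30 mm high below this point; pinch it from above across y, or push it. At joint 0 it is 100 mm from the spindle axis.
- wipes: Bystander: small white box, 71 x 59 x 22 mm, loose; origin at the centre of its underside. Leave alone.
- ring_cap: Bystander: white plastic screw ring, loose; origin at the centre of its underside. Leave alone.
- amber: Bystander: small amber reagent bottle, loose; origin at the centre of its underside. Leave alone.
- tape: Bystander: roll of beige tape, loose; origin at the centre of its underside. Leave alone.

How it is judged:
On the way:
1. the carrier is fully home on the drive plate while the catch is still open (z of carrier in the frame of deck between -0.003 and 0.003 m and horizontal distance between carrier and deck below 0.004 m and angle between carrier's own z axis and vertical below 0.05 rad and value of joint lock below 0.005 m), for 0.2 s.
At the end, for the whole second after the job is handed in: The carrier sits on the drive plate with all four studs in its holes: underside within 3 mm of the deck height, centred within 4 mm, level within 0.05 rad, at rest; the catch is in by more than 13 mm; everything released (z of carrier in the frame of deck between -0.003 and 0.003 m and horizontal distance between carrier and deck below 0.004 m and angle between carrier's own z axis and vertical below 0.05 rad and value of joint lock above 0.013 m and linear speed of carrier below 0.02 m/s); the robot touches nothing.
It fails at once if the carrier is pressed or knocked against the shaker with more than 25 N (contact force between carrier and shaker above 25 N).
It fails at once if the carrier is tipped over (angle between carrier's own z axis and vertical above 0.6 rad).
It fails at once if a bystander is moved by more than 30 mm (distance of any of wipes, ring_cap, amber, tape from where it was at the start of the episode above 0.03 m).
It also fails if it takes over 58 s, if anything falls off the work surface, if the arm or the gripper's body presses on something with over 40 N, if the wrist force passes 120 N, or if a joint passes its speed limit or range.

ROBOT

A 6-joint arm with a two-finger parallel gripper is mounted at the origin on a cart in front of the work surface, level with it; the furniture and walls round the work are solid. World frame = base frame: x ahead of the robot, y to its left, z up, the work surface at z = 0. Lengths are in m, angles in rad, forces in N, time in s.
With the tool pointing down it reaches from about 0.275 to 0.85 m from the base axis. Payload 19 kg.
Tool frame: the origin (TCP) lies midway between the tips of the shut fingers; the grasp point (between the pads) lies 19 mm behind it; z points along the fingers, y is the line along which they close (so a half turn about z gives the same grasp; the last joint's range is limited). The gripper opens to 85 mm and grips with 20 to 120 N. Pads are 22 mm wide; open, the fingers measure 114 mm over their backs; the gripper's body (76 mm by 85 mm) begins 54 mm behind the grasp point. The pads swing forward as they close: fully open they stand 13 mm farther back than shut.
Start: joints at [-1.459, 0.15, 1.437, -0, 1.554, -0.134], TCP at [0.14, -0.558, 0.231] pointing down, gripper open.
Joint ranges: [-2.8, 2.8], [-0.68, 2.1], [0.12, 2.68], [-1.39, 4.53], [0.16, 2.79], [-2.81, 2.81]. Speed limits (rad/s): [1.89, 1.89, 2.22, 3.01, 3.01, 3.01].

INTERFACE

Orientations are given as a rotation vector (axis times angle).
In Python, from cell import * gives the robot as it stands.
- The arm moves only by the shell command python3 -m pendant 'ROWS' [FORCE]. ROWS is JSON, a list of rows, each a list of 3 entries, a list of its own where there are three numbers: the shift along the tool's x, y, z in mm, then the turn, a rotation vector about the tool's x, y, z in rad, then the opening, from 0 (shut) to 1 (fully open). A call has 1 to 20 rows; each row is the pose to reach, as a shift and turn from the pose commanded when the call began, along the tool's axes at that moment; what a row does not reach only later rows make up. A row lasts 1/8 s, in which the tool goes at most 62.5 mm and 10.7 degrees, less where a joint would pass 70% of its speed; a pose out of reach is approached as far as the arm can. A call with a gripper value outside its range is refused whole. The fingers move at their own pace and stop on an object; FORCE is the grip in N (left out, the last holds). Time passes only in rows, so rows that repeat a pose let the fingers close. It gives the time, the measured TCP pose, the force, the opening and the grip force at its end, in the units of the state.
- get_obs(): the state, without advancing time (a new reading comes with each control period).
- snapshot(name): name is "side" or "top" or "wrist"; returns (picture, depth): 420x560x3 uint8, red, green, blue; 420x560 float32, m along the optical axis (not along the pixel's ray), 0 where there is no reading.
- camera_model(name): a dict with "intrinsics" (3x3 intrinsics, pixels), "k1" (the pictures are not rectified: a ray, as slopes to the right and down, at radius r is drawn at 1 + k1 r^2 times it, then the intrinsics apply), "extrinsics" (4x4, takes a point from world to camera coordinates); the wrist camera has in their place "T_tool_cam" (4x4, takes a point from camera to tool coordinates, whose origin is the TCP and whose axes are the flange's). Camera axes: x right, y up, looking along -z (the intrinsics and any distortion apply to the point x, -y, -z); pixel columns grow to the right and rows downward; lengths in m; the calibration is good to about 2 mm. A picture is of the moment at which its call begins: read the wrist's pose just before it. camera_model takes no time and is no camera call.
- close_job(): hands the job in; it is judged then, once.
The state is a dict: "time": time; "joint_pos": joint angles; "joint_vel": joint speeds; "effort": joint torques, N m; "position": TCP position; "ee_rot": TCP orientation; "ft_force": force on the tool from outside, world axes, zero at the start; "moment": the same for the moment, N m; "finger_gap": opening from 0.0 (shut) to 1.0 (fully open); "gripper_force": force on a finger pad.
Only numpy, scipy, OpenCV 4.12 (cv2) and the standard library are available. Lean on these libraries where they do the work, as an engineer would, in place of code of your own. Each camera call takes 0.05 s, during which the arm holds its last target. There are 200 camera calls.

## Working session

There is one attempt and no reset: what is moved stays moved. The work goes in short steps, Python scripts to look and compute and a shell command to move; the robot and the scene stay as the last step left them, time stands still between calls to the robot, and variables do not carry over. Pictures are saved under pics/ and viewed, at most 10 in all, crops included, and the job is handed in when it is done.

```bash
mkdir -p pics; ls; python3 - <<'E'
from cell import *
import cv2,numpy as np
o=get_obs(); print(o)
for n in("top","side"):
    im,d=snapshot(n); cv2.imwrite(f"pics/{n}0.png",im[:,:,::-1]); np.save(f"pics/{n}0.npy",d)
    m=camera_model(n); print(n,m)
print(camera_model("wrist"))
E
```

```text
pics
{'time': 0.0, 'joint_pos': array([-1.45900687e+00,  1.50972184e-01,  1.43802259e+00, -7.26281026e-06,
        1.55381153e+00, -1.33985625e-01]), 'joint_vel': array([-0.00107202, -0.00135982,  0.00125072, -0.00083901,  0.00159503,
        0.00049376]), 'effort': array([ 2.69715936e-03, -7.13051319e+01, -5.70874643e+01,  2.62293242e-04,
        8.87136353e-03, -4.70352529e-05]), 'position': array([ 0.13986063, -0.5574738 ,  0.23068754]), 'ee_rot': array([-3.11669682e+00, -3.84943082e-01, -9.74726835e-06]), 'ft_force': array([-0.76462516,  0.37463415,  0.15374548]), 'moment': array([-0.0187175 ,  0.01905462, -0.0367902 ]), 'gripper_force': 0.0, 'finger_gap': 1.0027332463885144}
top {'intrinsics': array([[536.21284009,   0.        , 280.31339887],
       [  0.        , 536.21284009, 202.96146489],
       [  0.        ,   0.        ,   1.        ]]), 'k1': -0.1136382948438254, 'extrinsics': array([[ 6.51358931e-04, -9.99544267e-01,  3.01800381e-02,
        -1.20812761e-01],
       [ 9.82640289e-01,  6.23876052e-03,  1.85416127e-01,
        -4.71401059e-01],
       [-1.85519913e-01,  
[... 462 characters left out ...]
0062972, -0.1401511 ],
       [-0.29820738, -0.84987632,  0.4344912 , -0.92909622],
       [ 0.        ,  0.        ,  0.        ,  1.        ]])}
{'intrinsics': array([[357.90418542,   0.        , 283.81408119],
       [  0.        , 357.90418542, 209.89756426],
       [  0.        ,   0.        ,   1.        ]]), 'k1': -0.08911677809509917, 'T_tool_cam': array([[ 1.56303699e-05,  9.44593259e-01,  3.28243164e-01,
         8.44149345e-02],
       [ 9.99999222e-01,  3.94698956e-04, -1.18345292e-03,
         9.76458117e-05],
       [-1.24743888e-03,  3.28242927e-01, -9.44592518e-01,
        -1.41223790e-01],
       [ 0.00000000e+00,  0.00000000e+00,  0.00000000e+00,
         1.00000000e+00]])}
```

View pics/top0.png

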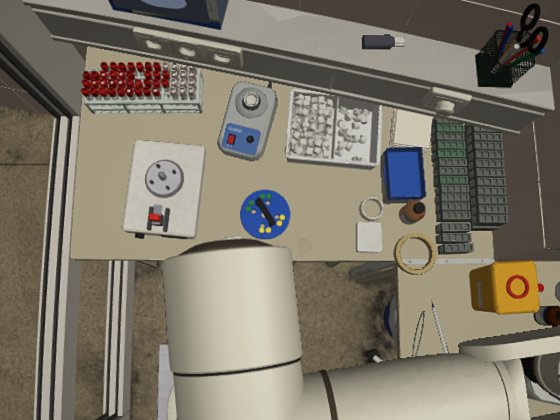

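View pics/side0.png

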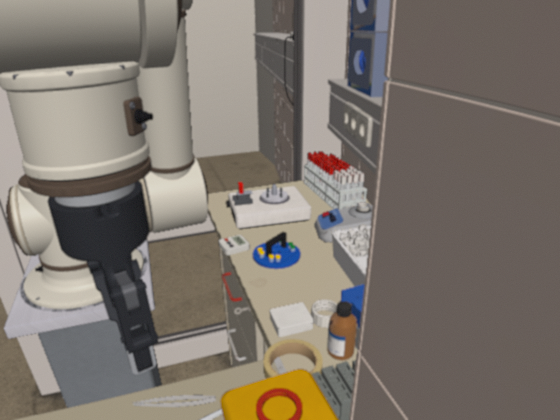

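The top view shows the carrier at about (265,214) with its handle running from (258,200) to (272,228). The shaker spindle is near (165,178) and the red tab near (155,215). The wipes, ring, amber bottle and tape are to the right. Next I convert these to world positions and enlarge the plate.

```bash
cat > h.py <<'E'
import cv2,numpy as np
from scipy.spatial.transform import Rotation as R
from cell import *
def model(n,o=None):
    m=camera_model(n)
    if n=="wrist":
        T=np.eye(4);T[:3,:3]=R.from_rotvec(o["ee_rot"]).as_matrix();T[:3,3]=o["position"]
        C=T@m["T_tool_cam"]
    else: C=np.linalg.inv(m["extrinsics"])
    return m["intrinsics"],m["k1"],C
def ray(M,px):
    K,k,C=M
    p=cv2.undistortPoints(np.array(px,float).reshape(-1,1,2),K,np.array([k,0,0,0.]))[:,0]
    return np.c_[p[:,0],-p[:,1],-np.ones(len(p))]
def at_z(M,px,z):
    d=ray(M,px)@M[2][:3,:3].T; c=M[2][:3,3]
    return c+d*((z-c[2])/d[:,2])[:,None]
def cloud(M,depth):
    v,u=np.indices(depth.shape)
    px=np.c_[u.ravel(),v.ravel()]
    return ((ray(M,px)*depth.ravel()[:,None])@M[2][:3,:3].T+M[2][:3,3]).reshape(*depth.shape,3)
def proj(M,P):
    K,k,C=M
    q=(np.atleast_2d(P)-C[:3,3])@C[:3,:3]; q=np.c_[q[:,0],-q[:,1],-q[:,2]]
    return cv2.projectPoints(q,np.zeros(3),np.zeros(3),K,np.array([k,0,0,0.]))[0][:,0]
E
python3 - <<'E'
from h import *
im=cv2.imread("pics/top0.png");d=np.load("pics/top0.npy");M=model("top")
P=cloud(M,d);hsv=cv2.cvtColor(im,cv2.COLOR_BGR2HSV)
v,u=np.indices(d.shape)
box=lambda a,b,c,e:(u>=a)&(u<b)&(v>=c)&(v<e)
bl=box(230,300,180,245)&(hsv[...,0]>95)&(hsv[...,0]<130)&(hsv[...,1]>120)
bl=cv2.morphologyEx(bl.astype(np.uint8),cv2.MORPH_CLOSE,np.ones((15,15)))
c=max(cv2.findContours(bl,0,1)[0],key=cv2.contourArea)
(e,ax,an)=cv2.fitEllipse(c); print("carrier",e,ax,at_z(M,[e],.008))
hd=box(245,285,190,240)&(hsv[...,2]<70); pts=P[hd];pts=pts[(pts[:,2]>.035)&(pts[:,2]<.07)]
print("handle n",len(pts),pts.mean(0)); w,V=np.linalg.eigh(np.cov(pts[:,:2].T)); print(V[:,1],np.degrees(np.arctan2(V[1,1],V[0,1])))
rd=box(140,175,200,230)&((hsv[...,0]<8)|(hsv[...,0]>172))&(hsv[...,1]>130); pts=P[rd];print("red",pts.mean(0),np.percentile(pts[:,2],[5,50,95]));t=pts[pts[:,2]>.1];print(len(t),t.mean(0))
sh=box(110,215,130,245)&(P[...,2]>.044)&(P[...,2]<.054); r=cv2.minAreaRect(P[sh][:,:2].astype(np.float32)*1000);print("shaker",r)
for nm,p in dict(spindle=(165,178)).items(): print(nm,at_z(M,[p],.062))
pl=box(140,190,155,202)&(P[...,2]>.057)&(P[...,2]<.068);print("plate",P[pl].mean(0)); r=cv2.minEnclosingCircle(P[pl][:,:2].astype(np.float32)*1000);print(r)
for n,b in dict(wipes=(355,385,220,253),ring=(358,386,195,222),amber=(402,426,198,225),tape=(393,437,232,275)).items():
    q=P[box(*b)];q=q[(q[:,2]>.01)&(q[:,2]<.15)];print(n,q.mean(0),q[:,2].max())
cv2.imwrite("pics/c0.png",cv2.resize(im[130:245,110:300],None,fx=4,fy=4,interpolation=cv2.INTER_CUBIC))
E
```

```text
carrier (264.693115234375, 214.0242919921875) (48.15346908569336, 48.74635696411133) [[ 0.45201434 -0.08322339  0.008     ]]
handle n 167 [ 0.45171185 -0.0833544   0.05313853]
[-0.85120351 -0.52483578] -148.34281160203986
red [0.42724982 0.15838341 0.10595826] [0.08893479 0.10932681 0.11365791]
66 [0.42799999 0.15892158 0.10955801]
shaker ((507.4483947753906, 153.04896545410156), (170.58299255371094, 218.55104064941406), 84.90544891357422)
spindle [[0.52554622 0.14679029 0.062     ]]
plate [0.52599455 0.15074387 0.06154284]
((523.224853515625, 147.7982940673828), 48.109737396240234)
wipes [ 0.3976344  -0.32802396  0.02212832] 0.030151299591843372
ring [ 0.46744031 -0.3385306   0.02267937] 0.03672681498268093
amber [ 0.4526307  -0.42192797  0.07079345] 0.11147391403829676
tape [ 0.35831263 -0.43817276  0.02265514] 0.03200563262163825
```

View pics/c0.png

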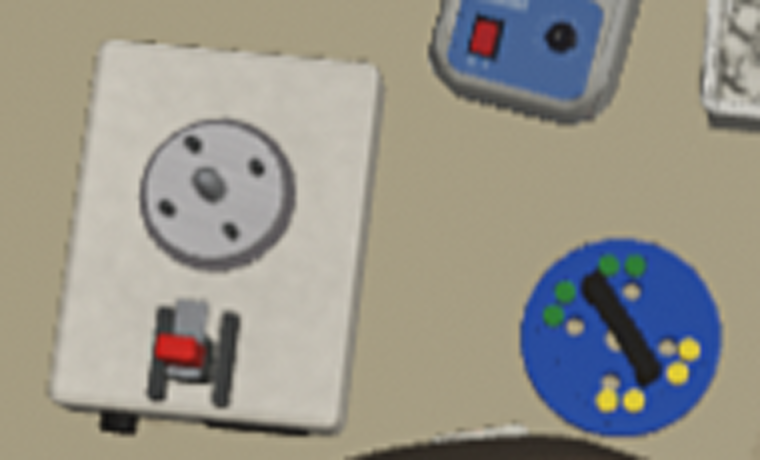

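The studs show at crop pixels (192,143), (257,166), (231,231) and (167,208), and the catch is open. The handle yaw is about 31.7°. I move above the carrier for a wrist look.

```bash
python3 - <<'E'
from h import *
M=model("top")
c=np.array([(192,143),(257,166),(231,231),(167,208)])/4+[110,130]
p=at_z(M,c,.076);print(p.mean(0),np.degrees(np.arctan2(*(p-p.mean(0))[:,1::-1].T))%90,np.linalg.norm(p-p.mean(0),axis=1))
E
python3 -m pendant '[[[418,-385,70],[0,0,-0.307],1],[[418,-385,70],[0,0,-0.307],1],[[418,-385,70],[0,0,-0.307],1],[[418,-385,70],[0,0,-0.307],1],[[418,-385,70],[0,0,-0.307],1],[[418,-385,70],[0,0,-0.307],1],[[418,-385,70],[0,0,-0.307],1],[[418,-385,70],[0,0,-0.307],1],[[418,-385,70],[0,0,-0.307],1],[[418,-385,70],[0,0,-0.307],1],[[418,-385,70],[0,0,-0.307],1],[[418,-385,70],[0,0,-0.307],1],[[418,-385,70],[0,0,-0.307],1],[[418,-385,70],[0,0,-0.307],1]]'
python3 - <<'E'
from h import *
o=get_obs();im,d=snapshot("wrist");cv2.imwrite("pics/w1.png",im[:,:,::-1]);np.savez("pics/w1.npz",d=d,p=o["position"],r=o["ee_rot"]);print(o["position"],o["joint_vel"])
E
```

```text
[0.525205   0.14898417 0.076     ] [25.8627814  25.97981255 25.25639719 26.48419087] [0.02856346 0.02823007 0.02831978 0.02793194]
time: 1.85
position: [0.4514, -0.0833, 0.1615]
ee_rot: [3.023, 0.855, 0.0]
ft_force: [0.2, -0.6, 0.1]
finger_gap: 0.998
gripper_force: 0.0
[ 0.45142097 -0.08330965  0.16147606] [8.42335944e-03 1.87626600e-03 7.82917337e-05 1.52213985e-03
 1.33821423e-03 1.84886365e-03]
```

View pics/w1.png

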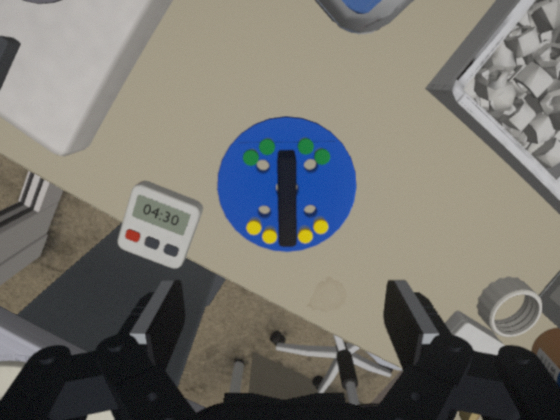

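The wrist view shows the carrier with its bar vertical near column 287 (rows 150–246). The holes are at about (263,165), (310,165), (265,210) and (310,210), and the bar lines up with the tool x axis. I look closely at the shaker before picking up.

```bash

python3 -m pendant '[[[184,-159,-40],[0,0,0],1],[[184,-159,-40],[0,0,0],1],[[184,-159,-40],[0,0,0],1],[[184,-159,-40],[0,0,0],1],[[184,-159,-40],[0,0,0],1],[[184,-159,-40],[0,0,0],1],[[184,-159,-40],[0,0,0],1]]'
python3 - <<'E'
from h import *
o=get_obs();im,d=snapshot("wrist");cv2.imwrite("pics/w2.png",im[:,:,::-1]);np.savez("pics/w2.npz",d=d,p=o["position"],r=o["ee_rot"]);print(o["position"],np.abs(o["joint_vel"]).max())
z=np.load("pics/w1.npz");im=cv2.imread("pics/w1.png");M=model("wrist",dict(position=z["p"],ee_rot=z["r"]))
print("holes",at_z(M,[[263,165],[310,165],[265,210],[310,210]],.012).mean(0))
g=(im.max(2)<60).astype(np.uint8);g[:140]=0;g[255:]=0;g[:,:270]=0;g[:,305:]=0
c=max(cv2.findContours(g,0,1)[0],key=cv2.contourArea);print(cv2.boundingRect(c))
P=cloud(M,z["d"]);q=P[(g>0)&(P[...,2]>.048)&(P[...,2]<.06)];print(len(q),q.mean(0));r=cv2.minAreaRect(q[:,:2].astype(np.float32)*1000);print(r)
hsv=cv2.cvtColor(im,cv2.COLOR_BGR2HSV);b=((hsv[...,0]>100)&(hsv[...,0]<128)&(hsv[...,1]>120)).astype(np.uint8);b[:110]=0;b[255:]=0;b[:,:210]=0;b[:,365:]=0
c=np.vstack([k for k in cv2.findContours(b,0,1)[0] if len(k)>10]);c=cv2.convexHull(c)[:,0].astype(float)
w=at_z(M,c,.010);A=np.c_[2*w[:,:2],np.ones(len(w))];s=np.linalg.lstsq(A,(w[:,:2]**2).sum(1),rcond=None)[0];print("rim centre",s[:2],np.sqrt(s[2]+s[:2]@s[:2]))
E
```

```text
time: 2.78
position: [0.5246, 0.1482, 0.2012]
ee_rot: [3.023, 0.855, -0.0]
ft_force: [0.0, 0.8, 1.0]
finger_gap: 1.002
gripper_force: 0.0
[0.52458197 0.14823376 0.20121826] 0.003981978001071575
holes [ 0.45546366 -0.08440261  0.012     ]
(278, 151, 18, 95)
1459 [ 0.45630758 -0.08310816  0.05249277]
((454.7818603515625, -84.02946472167969), (67.89894104003906, 12.509042739868164), 32.136322021484375)
rim centre [ 0.45486495 -0.08422334] 0.05860819294623689
```

View pics/w2.png

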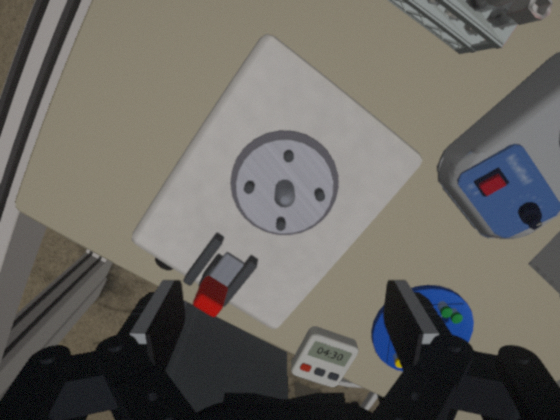

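The plate is centred near (285,183). Stud blobs are at about (289,155), (319,194), (281,223) and (249,187), with the spindle blob at (284,192) and the red tab at (210,297). I compute the stud ring pose from the dark blob centroids.

```bash
python3 - <<'E'
from h import *
z=np.load("pics/w2.npz");im=cv2.imread("pics/w2.png");M=model("wrist",dict(position=z["p"],ee_rot=z["r"]))
g=cv2.cvtColor(im,cv2.COLOR_BGR2GRAY);C=[]
for u,v in[(289,155),(319,194),(281,223),(249,187)]:
    w=np.clip(115-g[v-12:v+13,u-12:u+13].astype(float),0,None);w[w<25]=0;yy,xx=np.indices(w.shape);C.append((u-12+(w*xx).sum()/w.sum(),v-12+(w*yy).sum()/w.sum()))
p=at_z(M,C,.069);m=p.mean(0);print(np.round(C,1),m,np.degrees(np.arctan2(*(p-m)[:,1::-1].T))%90,np.linalg.norm(p-m,axis=1))
# tab
hsv=cv2.cvtColor(im,cv2.COLOR_BGR2HSV);P=cloud(M,z["d"])
rd=((hsv[...,0]<8)|(hsv[...,0]>172))&(hsv[...,1]>130);rd[:,:180]=0;rd[:,245:]=0;rd[:265]=0;rd[325:]=0
q=P[rd];t=q[(q[:,2]>.106)];print("tab",len(q),len(t),t.mean(0),cv2.minAreaRect(t[:,:2].astype(np.float32)*1000))
sh=(P[...,2]>.045)&(P[...,2]<.054)&(P[...,0]>.38);print("shaker",cv2.minAreaRect(P[sh][:,:2].astype(np.float32)*1000))
c=np.array([.455,-.0842]);o=get_obs();psi=2*np.arctan2(*o["ee_rot"][1::-1]);a=np.array([[np.cos(psi),np.sin(psi)],[np.sin(psi),-np.cos(psi)]])
print("psi",np.degrees(psi),"shift to carrier",a@(c-o["position"][:2])*1000)
E
```

```text
[[288.  155.3]
 [319.3 194.1]
 [280.3 222.8]
 [249.  186.3]] [0.5298549  0.15079728 0.069     ] [25.47817891 24.87817553 25.07781682 25.03513403] [0.02804901 0.02824473 0.02797081 0.02804857]
tab 909 439 [0.43168    0.15963493 0.1097578 ] ((510.2293701171875, 169.90432739257812), (177.07693481445312, 21.743988037109375), 7.559703350067139)
shaker ((558.2274169921875, 101.38764953613281), (271.4163818359375, 405.5124206542969), 40.606040954589844)
psi -328.4201799477809 shift to carrier [-181.03489761  161.54230877]
```

Both views put the stud pattern at about 25.2° mod 90, so the carrier must go to yaw of about 70.2°. I move over the carrier, descend and grasp.

```bash

python3 -m pendant '[[[-181,161.5,60],[0,0,0],1],[[-181,161.5,60],[0,0,0],1],[[-181,161.5,60],[0,0,0],1],[[-181,161.5,60],[0,0,0],1],[[-181,161.5,60],[0,0,0],1],[[-181,161.5,110],[0,0,0],1],[[-181,161.5,150],[0,0,0],1],[[-181,161.5,173],[0,0,0],1],[[-181,161.5,173],[0,0,0],1],[[-181,161.5,173],[0,0,0],0],[[-181,161.5,173],[0,0,0],0],[[-181,161.5,173],[0,0,0],0],[[-181,161.5,173],[0,0,0],0],[[-181,161.5,173],[0,0,0],0],[[-181,161.5,173],[0,0,0],0],[[-181,161.5,173],[0,0,0],0],[[-181,161.5,173],[0,0,0],0]]' 50
```

```text
time: 4.95
position: [0.4558, -0.0832, 0.0288]
ee_rot: [3.022, 0.857, 0.001]
ft_force: [-1.3, 0.2, 6.4]
finger_gap: 0.154
gripper_force: 49.9
```

```bash

python3 -m pendant '[[[0,0,-20],[0,0,0],0],[[0,0,-60],[0,0,0],0],[[0,0,-100],[0,0,0],0],[[0,0,-130],[0,0,0],0],[[0,0,-130],[0,0,0],0],[[0,0,-130],[0,0,0],0],[[0,0,-130],[0,0,0],0]]'
python3 - <<'E'
from h import *
o=get_obs();im,d=snapshot("wrist");im=im[:,:,::-1].copy();cv2.imwrite("pics/w3.png",im)
M=model("wrist",o);hsv=cv2.cvtColor(im,cv2.COLOR_BGR2HSV)
b=((hsv[...,0]>100)&(hsv[...,0]<128)&(hsv[...,1]>120)).astype(np.uint8)
k=max(cv2.findContours(b,0,1)[0],key=cv2.contourArea)
print(cv2.boundingRect(k),o["position"],o["ft_force"],o["moment"])
h=cv2.convexHull(k)[:,0].astype(float);zr=o["position"][2]-.028+.010;w=at_z(M,h,zr)[:,:2]
from scipy.optimize import least_squares
f=least_squares(lambda s:np.linalg.norm(w-s,axis=1)-.06,o["position"][:2],loss="soft_l1",f_scale=.001)
psi=2*np.arctan2(*o["ee_rot"][1::-1]);a=np.array([[np.cos(psi),np.sin(psi)],[np.sin(psi),-np.cos(psi)]])
print("rim",f.x,np.abs(f.fun).mean(),"in tool",a@(f.x-o["position"][:2])*1000)
E
```

```text
time: 5.82
position: [0.455, -0.0829, 0.157]
ee_rot: [-3.021, -0.857, 0.003]
ft_force: [-0.0, -0.8, -2.6]
finger_gap: 0.152
gripper_force: 49.3
(167, 147, 233, 185) [ 0.45499129 -0.082926    0.15702125] [-0.0367644  -0.83493062 -2.57357098] [ 0.03329924 -0.01185141  0.01335953]
rim [ 0.45375044 -0.08377385] 0.001005069159095881 in tool [-1.50121504  0.07014005]
```

View pics/w3.png

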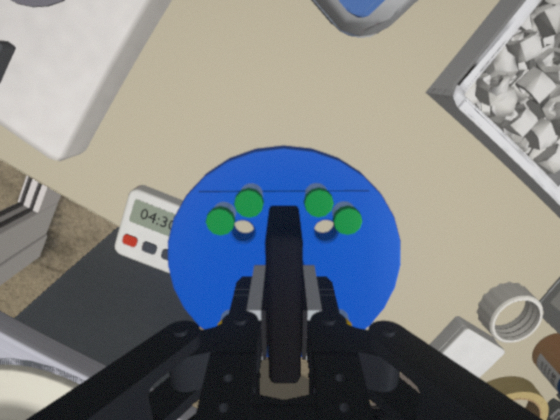

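The carrier hangs level in the grip, with its rim centre about 1.5 mm behind the TCP along tool x. The bar is vertical near column 284. I carry it over the spindle, turning it to about 70°.

```bash

python3 -m pendant '[[[40,-34,0],[0,0,-0.14],0],[[80,-69,0],[0,0,-0.28],0],[[120,-104,0],[0,0,-0.43],0],[[155,-134,0],[0,0,-0.56],0],[[176,-152,0],[0,0,-0.64],0],[[186,-161,0],[0,0,-0.672],0],[[186,-161,0],[0,0,-0.672],0],[[186,-161,0],[0,0,-0.672],0]]'
python3 - <<'E'
from h import *
o=get_obs();im,d=snapshot("wrist");im=im[:,:,::-1].copy();cv2.imwrite("pics/w4.png",im)
print(o["position"],np.degrees(2*np.arctan2(*o["ee_rot"][1::-1])),o["ft_force"],o["moment"])
E
```

```text
time: 6.88
position: [0.5291, 0.1507, 0.1582]
ee_rot: [-2.572, -1.803, 0.001]
ft_force: [-0.1, 0.4, -2.5]
finger_gap: 0.152
gripper_force: 49.3
[0.52907862 0.15069199 0.15815971] -289.9303488183003 [-0.13094044  0.41754094 -2.53869092] [-0.0588917  -0.01316217  0.01400969]
```

View pics/w4.png

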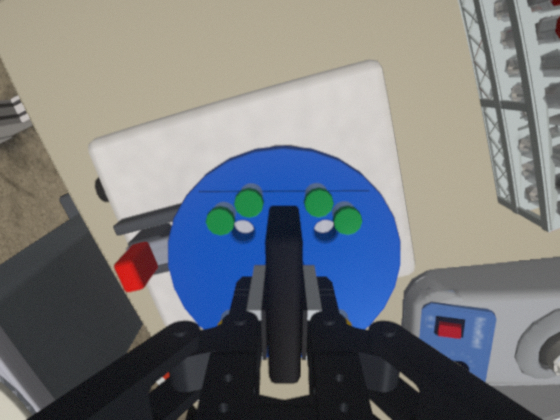

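The carrier is above the plate at yaw 70°, with the red tab clear of it at (135,265). I lower it onto the spindle taper and watch the force.

```bash

python3 -m pendant '[[[0,0,15],[0,0,0],0],[[0,0,30],[0,0,0],0],[[0,0,33],[0,0,0],0],[[0,0,36],[0,0,0],0],[[0,0,39],[0,0,0],0],[[0,0,42],[0,0,0],0],[[0,0,42],[0,0,0],0],[[0,0,42],[0,0,0],0]]'
python3 -m pendant '[[[0,0,1],[0,0,0],0],[[0,0,2],[0,0,0],0],[[0,0,3],[0,0,0],0],[[0,0,3],[0,0,0],0],[[0,0,3],[0,0,0],0]]'
```

```text
time: 7.92
position: [0.5294, 0.1516, 0.1165]
ee_rot: [2.571, 1.806, 0.0]
ft_force: [-0.6, -0.3, -2.1]
finger_gap: 0.153
gripper_force: 49.3
time: 8.55
position: [0.5293, 0.1516, 0.1134]
ee_rot: [-2.571, -1.806, -0.0]
ft_force: [-1.0, 0.3, -1.1]
finger_gap: 0.153
gripper_force: 49.3
```

```bash

python3 -m pendant '[[[0,0,1],[0,0,0],0],[[0,0,2],[0,0,0],0],[[0,0,3],[0,0,0],0],[[0,0,4],[0,0,0],0],[[0,0,4],[0,0,0],0]]'
python3 -m pendant '[[[0,0,1],[0,0,0],0],[[0,0,2],[0,0,0],0],[[0,0,2],[0,0,0],0],[[0,0,2],[0,0,0],0]]'
```

```text
time: 9.18
position: [0.5292, 0.1516, 0.1092]
ee_rot: [-2.571, -1.806, 0.0]
ft_force: [-0.4, -0.2, -3.0]
finger_gap: 0.152
gripper_force: 49.3
time: 9.68
position: [0.5293, 0.1516, 0.1074]
ee_rot: [-2.571, -1.806, -0.0]
ft_force: [0.2, -0.2, -2.7]
finger_gap: 0.15
gripper_force: 49.3
```

The spindle is in the bore with no side load. I go on to the stud tips in small steps.

```bash

python3 -m pendant '[[[0,0,1],[0,0,0],0],[[0,0,2],[0,0,0],0],[[0,0,3],[0,0,0],0],[[0,0,4],[0,0,0],0],[[0,0,4],[0,0,0],0]]'
python3 -m pendant '[[[0,0,1],[0,0,0],0],[[0,0,2],[0,0,0],0],[[0,0,2],[0,0,0],0],[[0,0,2],[0,0,0],0]]'
```

```text
time: 10.3
position: [0.5292, 0.1516, 0.1033]
ee_rot: [-2.571, -1.806, 0.0]
ft_force: [0.4, -0.9, -3.1]
finger_gap: 0.154
gripper_force: 49.3
time: 10.8
position: [0.5293, 0.1516, 0.1013]
ee_rot: [-2.571, -1.806, -0.0]
ft_force: [-0.9, -0.3, -2.9]
finger_gap: 0.155
gripper_force: 49.3
```

The underside is about 3.5 mm below the stud tips with no added force, so the holes have matched. I keep lowering gently to the deck.

```bash

python3 -m pendant '[[[0,0,1.5],[0,0,0],0],[[0,0,3],[0,0,0],0],[[0,0,4.5],[0,0,0],0],[[0,0,6],[0,0,0],0],[[0,0,6],[0,0,0],0]]'
python3 -m pendant '[[[0,0,1],[0,0,0],0],[[0,0,2],[0,0,0],0],[[0,0,3],[0,0,0],0],[[0,0,3],[0,0,0],0]]'
python3 -m pendant '[[[0,0,1],[0,0,0],0],[[0,0,1],[0,0,0],0],[[0,0,1],[0,0,0],0]]'
```

```text
time: 11.42
position: [0.5292, 0.1516, 0.0952]
ee_rot: [-2.571, -1.806, 0.0]
ft_force: [0.8, 0.0, -2.9]
finger_gap: 0.157
gripper_force: 49.3
time: 11.92
position: [0.5292, 0.1516, 0.0923]
ee_rot: [-2.571, -1.806, 0.0]
ft_force: [-0.6, -0.2, -2.4]
finger_gap: 0.151
gripper_force: 49.3
time: 12.3
position: [0.5293, 0.1516, 0.0914]
ee_rot: [-2.571, -1.806, -0.0]
ft_force: [-0.5, -0.2, -3.1]
finger_gap: 0.154
gripper_force: 49.3
```

```bash

python3 -m pendant '[[[0,0,0.7],[0,0,0],0],[[0,0,0.7],[0,0,0],0],[[0,0,0.7],[0,0,0],0]]'
python3 -m pendant '[[[0,0,0.5],[0,0,0],0],[[0,0,1],[0,0,0],0],[[0,0,1],[0,0,0],0]]'
```

```text
time: 12.68
position: [0.5294, 0.1516, 0.0908]
ee_rot: [2.571, 1.806, 0.0]
ft_force: [-1.2, -0.8, 1.1]
finger_gap: 0.152
gripper_force: 49.8
time: 13.05
position: [0.5294, 0.1516, 0.0898]
ee_rot: [2.571, 1.806, 0.001]
ft_force: [-1.1, -0.0, 4.8]
finger_gap: 0.153
gripper_force: 50.3
```

The load came on at the deck height (TCP 0.0908), so the carrier is seated. I back off 1 mm, release, rise and check.

```bash

python3 -m pendant '[[[0,0,-1],[0,0,0],0],[[0,0,-1],[0,0,0],0],[[0,0,-1],[0,0,0],1],[[0,0,-1],[0,0,0],1],[[0,0,-1],[0,0,0],1],[[0,0,-1],[0,0,0],1],[[0,0,-1],[0,0,0],1],[[0,0,-1],[0,0,0],1],[[0,0,-41],[0,0,0],1],[[0,0,-91],[0,0,0],1],[[0,0,-121],[0,0,0],1],[[0,0,-121],[0,0,0],1],[[0,0,-121],[0,0,0],1]]'
python3 - <<'E'
from h import *
o=get_obs();im,d=snapshot("wrist");im=im[:,:,::-1].copy();cv2.imwrite("pics/w5.png",im)
M=model("wrist",o);P=cloud(M,d);hsv=cv2.cvtColor(im,cv2.COLOR_BGR2HSV);X,Y,Z=np.moveaxis(P,2,0)
b=(hsv[...,0]>100)&(hsv[...,0]<128)&(hsv[...,1]>120)&(np.hypot(X-.529,Y-.150)<.062)&(Z>.06)&(Z<.09)
q=P[b];A=np.c_[q[:,:2]-[.529,.150],np.ones(len(q))];s=np.linalg.lstsq(A,q[:,2],rcond=None)[0]
print("rim n",len(q),"median z",np.median(q[:,2]),"tilt",s)
rd=((hsv[...,0]<8)|(hsv[...,0]>172))&(hsv[...,1]>130)&(np.hypot(X-.43,Y-.159)<.03)&(Z>.1)
print("tab",rd.sum(),P[rd].mean(0) if rd.any() else None,o["position"])
z=np.load("pics/w2.npz");P=cloud(model("wrist",dict(position=z["p"],ee_rot=z["r"])),z["d"]).reshape(-1,3)
t=np.radians(-5.3);u=(P[:,:2]-[.5295,.1507])@np.array([[np.cos(t),-np.sin(t)],[np.sin(t),np.cos(t)]])
for lo in range(-130,-60,10):
    print(lo,[int(1000*P[(u[:,0]*1000>=lo)&(u[:,0]*1000<lo+10)&(u[:,1]*1000>=y)&(u[:,1]*1000<y+7),2].max(initial=0)) for y in range(-35,35,7)])
E
```

```text
time: 14.68
position: [0.529, 0.1515, 0.2098]
ee_rot: [-2.57, -1.806, 0.001]
ft_force: [-0.2, 0.2, -0.7]
finger_gap: 1.0
gripper_force: 0.0
rim n 11188 median z 0.07170829975420587 tilt [-0.0025535  -0.00397795  0.07177668]
tab 581 [0.43211251 0.16074885 0.10815453] [0.5290189  0.15152277 0.20984855]
-130 [50, 65, 0, 0, 0, 47, 62, 65, 65, 50]
-120 [50, 65, 65, 0, 0, 0, 75, 65, 64, 50]
-110 [50, 64, 65, 111, 110, 111, 111, 65, 64, 50]
-100 [50, 64, 65, 111, 111, 111, 110, 65, 64, 50]
-90 [50, 64, 65, 81, 81, 81, 80, 65, 64, 51]
-80 [50, 64, 64, 80, 81, 81, 80, 65, 64, 50]
-70 [50, 50, 58, 80, 80, 80, 80, 63, 55, 50]
```

View pics/w5.png

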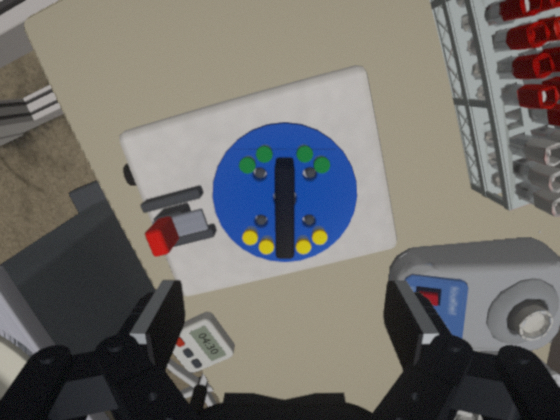

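The carrier sits level with its rim at z 0.0717 (0.062 + 0.010), so it is fully home. The catch is still open, with the red tab at (160,237), and its guide rails are only 65 mm high, so a pinch is clear. I turn to yaw −5.3° over the tab, descend and pinch.

```bash

python3 -m pendant '[[[-8,-30,0],[0,0,0.18],1],[[-17,-60,0],[0,0,0.36],1],[[-26,-95,0],[0,0,0.54],1],[[-26,-95,0],[0,0,0.72],1],[[-26,-95,0],[0,0,0.9],1],[[-26,-95,0],[0,0,1.08],1],[[-26,-95,0],[0,0,1.26],1],[[-26,-95,0],[0,0,1.316],1],[[-26,-95,30],[0,0,1.316],1],[[-26,-95,70],[0,0,1.316],1],[[-26,-95,100],[0,0,1.316],1],[[-26,-95,118],[0,0,1.316],1],[[-26,-95,123],[0,0,1.316],1],[[-26,-95,123],[0,0,1.316],1]]'
python3 -m pendant '[[[0,0,0],[0,0,0],0.15],[[0,0,0],[0,0,0],0.15],[[0,0,0],[0,0,0],0.15],[[0,0,0],[0,0,0],0.15],[[0,0,0],[0,0,0],0.15],[[0,0,0],[0,0,0],0.15],[[0,0,0],[0,0,0],0.15]]' 25
```

```text
time: 16.48
position: [0.431, 0.1593, 0.0875]
ee_rot: [3.138, -0.143, -0.001]
ft_force: [0.1, -0.0, 0.8]
finger_gap: 1.001
gripper_force: 0.0
time: 17.35
position: [0.4312, 0.1595, 0.0879]
ee_rot: [-3.138, 0.143, -0.001]
ft_force: [-2.7, 1.5, 5.5]
finger_gap: 0.251
gripper_force: 29.1
```

```bash

python3 -m pendant '[[[2,0,0],[0,0,0],0.15],[[4,0,0],[0,0,0],0.15],[[6,0,0],[0,0,0],0.15],[[8,0,0],[0,0,0],0.15],[[10,0,0],[0,0,0],0.15],[[10,0,0],[0,0,0],0.15]]'
python3 -m pendant '[[[2,0,0],[0,0,0],0.15],[[4,0,0],[0,0,0],0.15],[[5,0,0],[0,0,0],0.15],[[6,0,0],[0,0,0],0.15],[[6,0,0],[0,0,0],0.15]]'
```

```text
time: 18.1
position: [0.4414, 0.1586, 0.0879]
ee_rot: [-3.138, 0.143, -0.001]
ft_force: [1.0, 2.8, 5.0]
finger_gap: 0.253
gripper_force: 29.1
time: 18.73
position: [0.4471, 0.158, 0.0879]
ee_rot: [-3.138, 0.143, -0.0]
ft_force: [-0.8, 2.9, 6.2]
finger_gap: 0.249
gripper_force: 29.3
```

```bash

python3 -m pendant '[[[0.5,0,0],[0,0,0],0.15],[[1,0,0],[0,0,0],0.15],[[1,0,0],[0,0,0],0.15]]'
```

```text
time: 19.1
position: [0.4472, 0.158, 0.0879]
ee_rot: [-3.138, 0.143, 0.003]
ft_force: [-11.7, 2.3, 13.0]
finger_gap: 0.248
gripper_force: 30.2
```

The catch is at its stop: −11.7 N with no further travel. I relax, release, rise and take a final check.

```bash

python3 -m pendant '[[[0,0,0],[0,0,0],0.15],[[0,0,0],[0,0,0],0.15],[[0,0,0],[0,0,0],0.7],[[0,0,0],[0,0,0],0.7],[[0,0,0],[0,0,0],0.7],[[0,0,0],[0,0,0],0.7],[[0,0,0],[0,0,0],0.7],[[0,0,-40],[0,0,0],0.7],[[0,0,-90],[0,0,0],0.7],[[-40,0,-120],[0,0,0],0.7],[[-80,0,-120],[0,0,0],0.7],[[-80,0,-120],[0,0,0],0.7],[[-80,0,-120],[0,0,0],0.7]]'
python3 - <<'E'
from h import *
o=get_obs();im,d=snapshot("wrist");im=im[:,:,::-1].copy();cv2.imwrite("pics/w6.png",im)
M=model("wrist",o);P=cloud(M,d);hsv=cv2.cvtColor(im,cv2.COLOR_BGR2HSV);X,Y,Z=np.moveaxis(P,2,0)
b=(hsv[...,0]>100)&(hsv[...,0]<128)&(hsv[...,1]>120)&(np.hypot(X-.529,Y-.150)<.062)&(Z>.06)&(Z<.09)
q=P[b];s=np.linalg.lstsq(np.c_[q[:,:2]-[.529,.150],np.ones(len(q))],q[:,2],rcond=None)[0];print("rim",np.median(q[:,2]),s)
rd=((hsv[...,0]<8)|(hsv[...,0]>172))&(hsv[...,1]>130)&(np.hypot(X-.44,Y-.159)<.04)&(Z>.1);print("tab",rd.sum(),P[rd].mean(0))
E
```

```text
time: 20.72
position: [0.3686, 0.1651, 0.2078]
ee_rot: [-3.138, 0.143, -0.001]
ft_force: [0.3, 0.1, -0.0]
finger_gap: 0.704
gripper_force: 0.0
rim 0.07147623585241208 [ 0.04409384 -0.00092328  0.073031  ]
tab 666 [0.44595996 0.15754266 0.11064252]
```

View pics/w6.png

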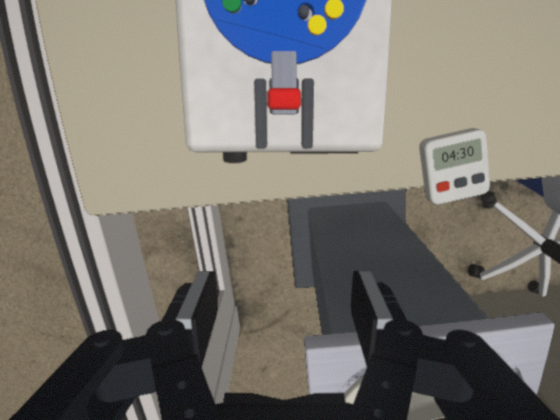

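The tongue at (284,70) now overlaps the rim, the tab at (285,99) has moved in about 15–16 mm, the rim is at seated height, and the gripper is clear. Handing in.

```bash
python3 -c "
from cell import *
print(close_job())"
```

```text
the job is handed in; nothing more can be done
None
```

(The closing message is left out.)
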